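# Open the caught stone case and hold its lid

### The job

Open the stone case for the inlayer: take the lid by its bow handle and first give it a gentle upward tug to feel whether the catch is holding it. If it is caught, push the red release plunger all the way down, then take the handle again and raise the lid; if the lid comes freely, leave the plunger alone and just raise it. Finish holding the lid by its handle about half open (around 45 degrees) and keep holding: the program ends with the lid still in the gripper, and the other things on the bench are left where they stand.

Things in the scene. Friction and masses are not known exactly. Their poses are not given: they have to be found in the camera images.
- case: Fixed aluminium case of turquoise stones, mustard lining, clear lid. Origin on the bench under its middle, z up, -x its front (faces the robot within 0.4 rad). 256 mm deep (x from -134 to +122 mm), 260 wide (y), 68 high with the lid shut. The lid, hinged at the back, reaches to x = -80 mm; in front of it a ledge (top at z = 50 mm) carries the black latch block.
- latch (a point): Middle of the top of the black latch block, at (-107, 0, 68) mm in the case's frame; block 50 mm (x) by 70 mm (y), its top level with the lid's. A hidden bolt in it may or may not be shot into the lid's front edge; nothing outside shows which. If shot, the lid's front rises about 3 mm, then is held fast. Pushing the plunger fully down throws the bolt back; it then stays back.
- lid_hinge (a point): Middle of the lid's hinge line at the back of the case, at (118, 0, 52) mm in the case's frame; the line runs along the case's y. Fixed, same axes as the case.
- lid_bar (a point): Middle of the bar of the dark steel bow handle on the lid's front rail: round, 10 mm thick, 80 mm long along the case's y, axis 36 mm above the lid's top. Lid shut: at (-68, 0, 104) mm in the case's frame, i.e. 186 mm in front of and 52 mm above the hinge line, which it circles. Grip from above, fingers closing along the case's x; it turns between the pads as the lid rises.
- lid (a joint): Angle of the lid, rad: 0 shut, grows as the front rises, stop at 1.25. The lid weighs about 0.45 kg (0.3 to 0.65) and takes about 3 N to lift at the handle. It has no stay: it falls shut from any angle when let go.
- plunger_top (a point): Centre of the top of the red release plunger, a round cap 22 mm across on the latch block, at (-114, 0, 80) mm in the case's frame when up (46 mm in front of the handle bar, 24 mm below its axis). It moves straight down. It stands up whether or not the bolt is shot.
- plunger (a joint): Stroke of the plunger, m: 0 up, 0.010 fully down (cap still 2 mm proud of the block). Sprung: 2 to 4 N to start, 6 N (at most 8) to push it fully down; it rises again when let go.
- bowl: Small round copper pot, 86 mm across, 75 mm high, origin under its middle, stands beside the case (at its +y side). Leave alone.
- jar: White plastic jar, 60 mm across, 75 mm high, origin under its middle, stands beside the case (at its -y side). Leave alone.
- pliers: Red-handled pliers lying flat, 140 mm long, 14 mm high, origin under the joint of the pliers, on the bench in front of the case. Leave alone.

How it is judged:
By the outcome, as a careful person would: the job done as asked, in the order asked, and still so for the second after the job is handed in, while the arm keeps its last pose, push and grip.
It also fails if it takes over 61 s, if anything falls off the work surface, if the arm or the gripper's body presses on something with over 40 N, if the wrist force passes 120 N, or if a joint passes its speed limit or range.

### The arm

A 6-joint arm with a two-finger parallel gripper is mounted at the origin on the work surface. World frame = base frame: x ahead of the robot, y to its left, z up, the work surface at z = 0. Lengths are in m, angles in rad, forces in N, time in s.
With the tool pointing down it reaches from about 0.35 to 1 m from the base axis. Payload 7.1 kg.
Tool frame: the origin (TCP) lies at the very end of the fingers, on their centre line; the grasp point (between the pads) lies 19 mm behind it; y points along the fingers, x is the direction in which the jaws open and shut, and the axes are right-handed (so a half turn about y gives the same grasp; the last joint's range is limited). The gripper opens to 85 mm and grips with 20 to 120 N. Pads are 22 mm wide; open, the fingers measure 114 mm over their backs; the gripper's body (76 mm by 85 mm) begins 54 mm behind the grasp point. The pads swing forward as they close: fully open they stand 13 mm farther back than shut.
Start: joints at [-1.348, 0.423, 1.63, -0, 1.089, -0.019], TCP at [0.15, -0.607, 0.231] pointing down, gripper open.
Joint ranges: [-3, 3], [-0.9, 2.11], [0.09, 2.58], [-1.31, 4.45], [0.11, 2.69], [-2.54, 2.54]. Speed limits (rad/s): [2.39, 2.39, 3.01, 3.14, 3.14, 3.14].

### API

Orientations are given as a 3x3 rotation matrix whose columns are the frame's x, y, z axes.
In Python, from station import get_obs, camera, camera_info, sign_off gives the robot as it stands.
- The arm moves only by the tool play_rows, never from a script. Its argument "targets" is text: rows parted by semicolons, each of 4 numbers parted by spaces: the shift along the world's x, y, z in units of 1 m (1.0 is 1 m), then the turn about the world's z in units of 90 degrees (1.0 is 90 degrees). In form: tx ty tz turn; .... A call has 1 to 5 rows; each row is the pose to reach, as a shift and turn from the pose measured when the call began; what a row does not reach only later rows make up. A row lasts 1/8 s, in which the tool goes at most 62.5 mm and 10.7 degrees, less where a joint would pass 70% of its speed; a pose out of reach is approached as far as the arm can. A call with a number of a shift or a turn outside -1 to 1 is refused whole. A call with a gripper value outside its range is refused whole. "grip" is the opening, from 0 (shut) to 1 (fully open), set as the call begins (left out, the last holds). The fingers move at their own pace and stop on an object; "grip_force" is the grip in N (left out, the last holds). Time passes only in rows, so rows that repeat a pose let the fingers close. It gives the time, the measured TCP pose, the force and the opening at its end, in the units of the state.
- get_obs(): the state, without advancing time (a new reading comes with each control period).
- camera(name): name is "side" or "top"; returns the picture (384x512x3 uint8, red, green, blue); there is no depth.
- camera_info(name): a dict with "camera_matrix" (3x3 intrinsics, pixels), "rvec" (rotation vector, rad) and "tvec" (3), from world to camera coordinates, as OpenCV has them. Camera axes: x right, y down, z forward; pixel columns grow to the right and rows downward; lengths in m; the calibration is good to about 2 mm. A picture is of the moment at which its call begins. camera_info takes no time and is no camera call.
- sign_off(): hands the job in, once; it reports no verdict.
The state is a dict: "time_s": time; "joints": joint angles; "dq": joint speeds; "joint_efforts": joint torques, N m; "ee_pos": TCP position; "tool_rot": TCP orientation; "contact_force": force on the tool from outside, world axes, zero at the start; "ft_torque": the same for the moment, N m; "width": finger opening in m.
Only numpy, scipy, OpenCV 4.12 (cv2) and the standard library are available. Lean on these libraries where they do the work, as an engineer would, in place of code of your own. Each camera call takes 0.05 s, during which the arm holds its last target.

## Working session

There is one attempt and no reset: what is moved stays moved. The work goes in short steps, Python scripts to look and compute and a tool call to move; the robot and the scene stay as the last step left them, time stands still between calls to the robot, and variables do not carry over. Pictures are saved under pics/ and viewed, and the job is handed in when it is done.

Besides the shell and the picture viewer there is one more tool, called after "Request:" as name(argument=value, ...), one argument or row to a line, values as JSON. play_rows: Moves the arm, as the interface text tells. Shifts and turns lie within -1 to 1; 1 stands for 1 m of shift or 90 degrees of turn. Its arguments: {"type":"object","properties":{"targets":{"type":"string"},"grip":{"type":"number"},"grip_force":{"type":"number"}},"required":["targets"]}

```bash
mkdir -p pics; python3 - <<'E'
from station import *
import cv2
for n in("side","top"):
    im=camera(n); cv2.imwrite(f"pics/{n}0.png",im[:,:,::-1]); i=camera_info(n); print(n,i)
o=get_obs()
print(o)
E
```

```text
side {'camera_matrix': array([[472.73997092,   0.        , 253.51645047],
       [  0.        , 472.73997092, 193.16605745],
       [  0.        ,   0.        ,   1.        ]]), 'rvec': array([ 2.21650012, -0.48321001,  0.24315517]), 'tvec': array([-0.51021987,  0.2466778 ,  0.86798914])}
top {'camera_matrix': array([[389.91354918,   0.        , 254.78828928],
       [  0.        , 389.91354918, 185.89395344],
       [  0.        ,   0.        ,   1.        ]]), 'rvec': array([ 2.10161722, -2.13279165,  0.19845412]), 'tvec': array([0.08859154, 0.58375737, 1.006387  ])}
{'time_s': 0.1, 'joints': array([-1.34797542e+00,  4.23714505e-01,  1.63061879e+00, -2.03683324e-05,
        1.08862631e+00, -1.90120722e-02]), 'dq': array([ 4.13240327e-04, -1.24648143e-03, -2.21256265e-03,  5.16249541e-04,
        5.77147781e-05, -1.42718626e-03]), 'joint_efforts': array([-6.93772745e-04, -5.58428335e+01, -2.82443225e+01, -9.25134657e-06,
        2.95662707e-03,  2.52475485e-05]), 'ee_pos': array([ 0.14957817, -0.60632053,  0.23065255]), 'tool_rot': array([[ 2.39491632e-01, -3.19670711e-04,  9.70898376e-01],
       [-9.70897466e-01,  1.32916747e-03,  2.39491846e-01],
       [-1.36704507e-03, -9.99999066e-01,  7.95700492e-06]]), 'contact_force': array([-0.02797333,  0.61488033, -0.31232231]), 'ft_torque': array([0.07348956, 0.00687772, 0.01357353]), 'width': 0.08553185487902261}
```

View pics/side0.png

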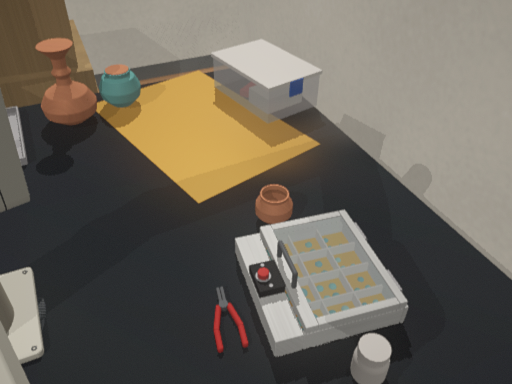

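View pics/top0.png

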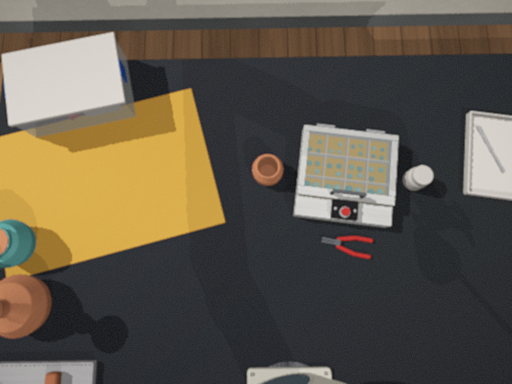

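The side view shows the red plunger at about (263,273) and the handle bar from (281,245) to (295,283). In the top view the plunger is at about (345,211) and the bar at about (348,193). The case is yawed only slightly.

```bash
cat > h.py <<'E'
import numpy as np, cv2
from station import camera_info
def ray(n,p):
    i=camera_info(n);R=cv2.Rodrigues(np.array(i['rvec']))[0];t=np.array(i['tvec']).ravel()
    d=R.T@np.linalg.inv(i['camera_matrix'])@np.array([p[0],p[1],1.]);return -R.T@t,d/np.linalg.norm(d)
def onz(n,p,z):
    c,d=ray(n,p);return c+d*(z-c[2])/d[2]
def tri(ps,pt):
    c1,d1=ray("side",ps);c2,d2=ray("top",pt)
    s=np.linalg.lstsq(np.c_[d1,-d2],c2-c1,rcond=None)[0]
    a=c1+s[0]*d1;b=c2+s[1]*d2;return (a+b)/2,np.linalg.norm(a-b)
def proj(n,P):
    i=camera_info(n);return cv2.projectPoints(np.float64(P).reshape(-1,3),np.float64(i['rvec']),np.float64(i['tvec']),i['camera_matrix'],None)[0].reshape(-1,2)
E
python3 - <<'E'
from h import *
s=cv2.imread("pics/side0.png");t=cv2.imread("pics/top0.png")
def red(im,x0,x1,y0,y1):
    h=cv2.cvtColor(im,cv2.COLOR_BGR2HSV);m=((h[...,0]<8)|(h[...,0]>172))&(h[...,1]>150)&(h[...,2]>90)
    ys,xs=np.nonzero(m[y0:y1,x0:x1]);print(len(xs),xs.min()+x0,xs.max()+x0,ys.min()+y0,ys.max()+y0);return xs.mean()+x0,ys.mean()+y0
ps=red(s,250,278,258,290);pt=red(t,330,360,200,220)
print(ps,pt,tri(ps,pt),onz("top",pt,.078),onz("side",ps,.077))
cv2.imwrite("pics/c1.png",np.hstack([cv2.resize(s[225:315,230:320],(400,400),interpolation=2),cv2.resize(t[175:225,325:375],(400,400),interpolation=2)]))
cv2.imwrite("pics/c2.png",cv2.resize(t[110:240,280:410],(598,598),interpolation=2))
E
```

```text
99 258 268 268 278
40 342 349 208 214
(np.float64(262.90909090909093), np.float64(272.73737373737373)) (np.float64(345.325), np.float64(211.125)) (array([ 0.50875704, -0.15781763,  0.07555413]), np.float64(0.002113925603114676)) [ 0.50947639 -0.15757879  0.078     ] [ 0.50709904 -0.15881277  0.077     ]
```

View pics/c1.png

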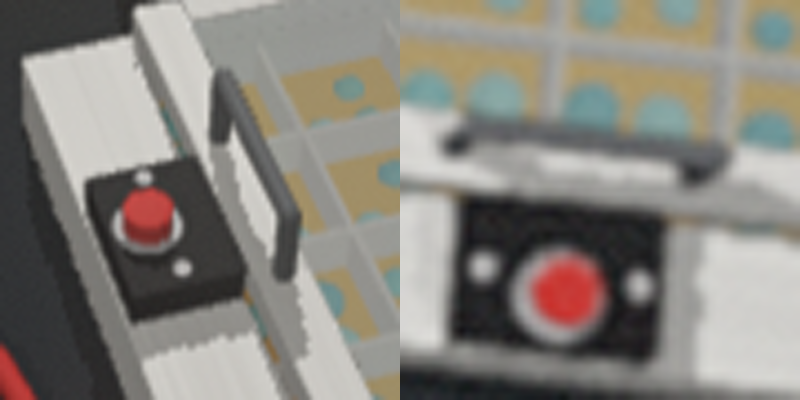

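View pics/c2.png

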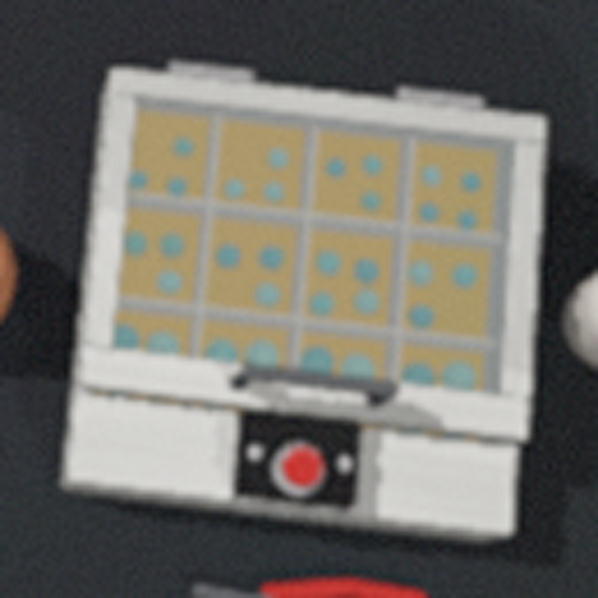

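```bash
python3 - <<'E'
from h import *
a,ea=tri((280,242),(332.7,190.7));b,eb=tri((295.5,272.5),(365.9,194.5))
print(a,ea,b,eb,np.linalg.norm(a-b))
a2=onz("top",(332.7,190.7),.104);b2=onz("top",(365.9,194.5),.104)
a3=onz("side",(280,242),.106);b3=onz("side",(295.5,272.5),.106)
f=lambda a,b:np.arctan2(-(a-b)[0],(a-b)[1])
for p,q in((a,b),(a2,b2),(a3,b3)):print("yaw",f(p,q),(p+q)/2)
def c(x,y):return 280+x/4.6,110+y/4.6
for z,p,q in((.068,c(80,387),c(527,440)),(.05,c(62,487),c(510,537)),(.068,c(110,68),c(547,115))):
    P=onz("top",p,z);Q=onz("top",q,z);print(f(P,Q),np.linalg.norm(P-Q),(P+Q)/2)
E
```

```text
[ 0.56028548 -0.12247724  0.10205281] 3.893306617161694e-05 [ 0.54778728 -0.20614173  0.1078821 ] 0.00043596455413403846 0.08479346655953478
yaw -0.14828825847813856 [ 0.55403638 -0.16430949  0.10496745]
yaw -0.1318623327219679 [ 0.55430318 -0.16470852  0.104     ]
yaw -0.12399751594749929 [ 0.55338303 -0.16530414  0.106     ]
-0.13541900708295762 0.2599207533680892 [ 0.54097735 -0.16287312  0.068     ]
-0.12675038305969383 0.26218262118979807 [ 0.48562793 -0.15339849  0.05      ]
-0.1296832844509065 0.2630128440087721 [ 0.7367944  -0.18945325  0.068     ]
```

Request:
play_rows(
  targets="0.08 0.09 0 0.15; 0.16 0.18 0 0.3; 0.24 0.26 0 0.45; 0.32 0.35 0 0.6; 0.36 0.4 0 0.7",
  grip=0.45,
  grip_force=40,
)

```text
time_s: 0.72
ee_pos: [0.3602, -0.3734, 0.2306]
tool_rot: [[0.927, -0.001, 0.376], [-0.376, 0.001, 0.927], [-0.001, -1.0, 0.0]]
contact_force: [1.0, -1.0, 0.4]
width: 0.0387
```

```bash
cat > st.py <<'E'
from station import get_obs
import numpy as np
np.set_printoptions(suppress=True,precision=4)
o=get_obs();R=o['tool_rot'];e=np.array([.9916,-.1296,0]);n=np.array([.1296,.9916,0])
B=np.array([.554,-.1645,.104]);P=o['ee_pos']
print(o['time_s'],P,"toolx yaw",np.arctan2(R[1,0],R[0,0]),"turn to -.13:",(-.13-np.arctan2(R[1,0],R[0,0]))/(np.pi/2),"w",o['width'],"F",o['contact_force'],"rel bar",(P-B)@e,(P-B)@n,P[2]-.104,"toBar",B-P)
E
python3 st.py
```

```text
0.725 [ 0.3602 -0.3734  0.2306] toolx yaw -0.3856275277295907 turn to -.13: 0.1627375385140996 w 0.03867918755693901 F [ 0.96   -0.9516  0.3513] rel bar -0.16507001943478225 -0.23220811101862193 0.12658127602881264 toBar [ 0.1938  0.2089 -0.1266]
```

Request:
play_rows(
  targets="0.05 0.05 0 0.1; 0.1 0.1 0 0.163; 0.15 0.16 -0.03 0.163; 0.194 0.209 -0.06 0.163; 0.194 0.209 -0.07 0.163",
)

```text
time_s: 1.35
ee_pos: [0.5558, -0.1624, 0.1601]
tool_rot: [[0.992, -0.0, 0.128], [-0.128, 0.0, 0.992], [-0.0, -1.0, -0.0]]
contact_force: [0.2, -1.0, -0.1]
width: 0.0386
```

Request:
play_rows(
  targets="0 0 0 0; 0 0 0 0; 0 0 0 0",
)

```text
time_s: 1.72
ee_pos: [0.5555, -0.1635, 0.1608]
tool_rot: [[0.992, 0.0, 0.129], [-0.129, -0.0, 0.992], [0.001, -1.0, -0.0]]
contact_force: [0.1, -0.8, 0.2]
width: 0.0386
```

```bash
python3 st.py; python3 - <<'E'
from station import *
import cv2,numpy as np
s=camera("side");t=camera("top")
cv2.imwrite("pics/d1.png",np.hstack([cv2.resize(s[180:330,200:350],(400,400),interpolation=2),cv2.resize(t[150:250,300:400],(400,400),interpolation=2)])[:,:,::-1])
E
```

```text
1.725 [ 0.5555 -0.1635  0.1608] toolx yaw -0.12970396667288014 turn to -.13: -0.00018846066932426308 w 0.038568996376840296 F [ 0.0899 -0.8142  0.1966] rel bar 0.0013586716057122615 0.0012013443404883138 0.056841021195961475 toBar [-0.0015 -0.001  -0.0568]
```

View pics/d1.png

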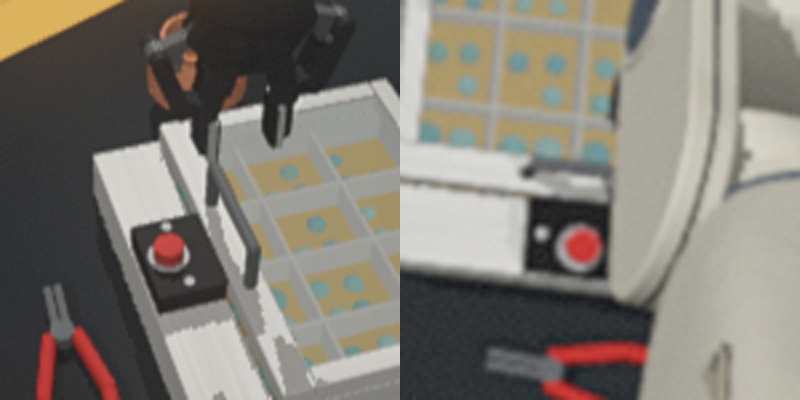

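The fingers straddle the bar in x, above the handle. I'm descending to grip height.

Request:
play_rows(
  targets="-0.001 -0.001 -0.02 0; -0.0015 -0.001 -0.04 0; -0.0015 -0.001 -0.055 0; -0.0015 -0.001 -0.068 0; -0.0015 -0.001 -0.074 0",
)

```text
time_s: 2.45
ee_pos: [0.5539, -0.1647, 0.0863]
tool_rot: [[0.992, 0.0, 0.13], [-0.13, -0.0, 0.992], [0.0, -1.0, -0.0]]
contact_force: [0.1, -0.4, 0.4]
width: 0.0385
```

Request:
play_rows(
  targets="0 0 0 0; 0 0 0 0; 0 0 0 0; 0 0 0 0; 0 0 0 0",
  grip=0,
  grip_force=40,
)

```text
time_s: 3.08
ee_pos: [0.5543, -0.1648, 0.0866]
tool_rot: [[0.992, 0.001, 0.13], [-0.13, -0.0, 0.992], [0.001, -1.0, -0.0]]
contact_force: [2.5, -0.4, -1.8]
width: 0.0086
```

```bash
python3 st.py; python3 - <<'E'
from station import *
import cv2,numpy as np
s=camera("side")
cv2.imwrite("pics/d2.png",cv2.resize(s[180:330,200:350],(600,600),interpolation=2)[:,:,::-1])
E
```

```text
3.075 [ 0.5543 -0.1648  0.0866] toolx yaw -0.13037218020935465 turn to -.13: 0.00023693728015907253 w 0.008617869445895527 F [ 2.48   -0.4484 -1.8095] rel bar 0.00032292728532467034 -0.00022300633304184466 -0.017420046765143984 toBar [-0.0003  0.0003  0.0174]
```

View pics/d2.png

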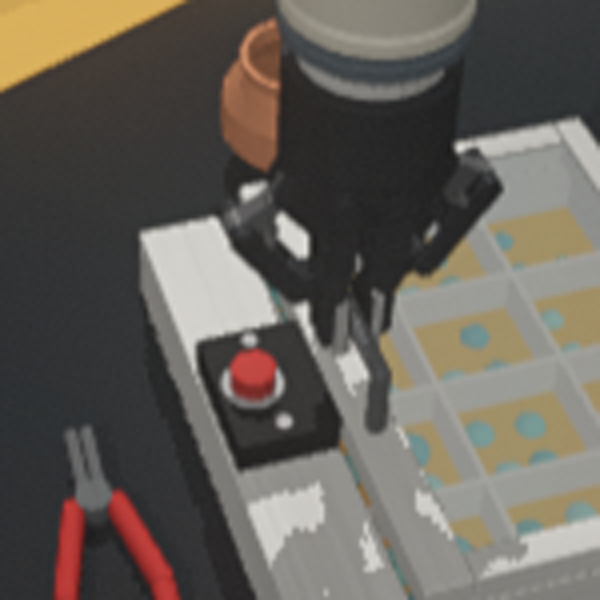

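The bar is gripped and the width stopped at 8.6 mm. Next is the gentle tug.

Request:
play_rows(
  targets="0 0 0.001 0; 0 0 0.002 0; 0 0 0.003 0; 0 0 0.003 0",
)

```text
time_s: 3.62
ee_pos: [0.5552, -0.1649, 0.0898]
tool_rot: [[0.992, 0.003, 0.13], [-0.13, -0.001, 0.992], [0.003, -1.0, -0.0]]
contact_force: [5.8, -0.2, -3.7]
width: 0.0083
```

Request:
play_rows(
  targets="0 0 0.001 0; 0 0 0.002 0; 0 0 0.002 0",
)

```text
time_s: 4.0
ee_pos: [0.5559, -0.165, 0.092]
tool_rot: [[0.992, 0.004, 0.13], [-0.13, -0.001, 0.992], [0.004, -1.0, -0.001]]
contact_force: [5.6, -0.8, -5.3]
width: 0.0086
```

Request:
play_rows(
  targets="0.0003 0 0.001 0; 0.0006 0 0.002 0; 0.0006 0 0.002 0",
)

```text
time_s: 4.38
ee_pos: [0.5565, -0.1651, 0.0941]
tool_rot: [[0.991, 0.005, 0.13], [-0.13, -0.001, 0.992], [0.005, -1.0, -0.001]]
contact_force: [4.3, -0.3, -5.3]
width: 0.0085
```

```bash
python3 st.py; python3 - <<'E'
from station import *
import cv2,numpy as np
s=camera("side")
cv2.imwrite("pics/d3.png",cv2.resize(s[180:330,200:350],(600,600),interpolation=2)[:,:,::-1])
E
```

```text
4.375 [ 0.5565 -0.1651  0.0941] toolx yaw -0.13042220808658841 turn to -.13: 0.0002687860159756659 w 0.008519232932333039 F [ 4.3374 -0.31   -5.2744] rel bar 0.002590354971348751 -0.0002644619961552864 -0.009865362183466744 toBar [-0.0025  0.0006  0.0099]
```

View pics/d3.png

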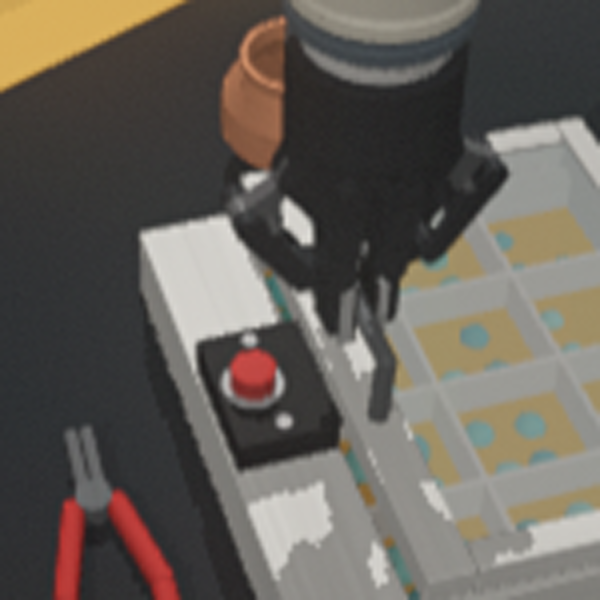

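Caught or not? The lid's front is already up about 7.5 mm, well past the 3 mm of play. The pull is steady at about 5 N and the bar moves along the hinge arc, so the catch is not holding it. I'll leave the plunger alone and work out the arc.

```bash
cat > arc.py <<'E'
import numpy as np
from station import get_obs
P=get_obs()['ee_pos']
e=np.array([.9916,-.1296]);r=np.hypot(.186,.052);p0=np.arctan2(.052,.186)
# tool ref at shut: (0.5543,-0.1648,0.0866)
g=np.array([.5543,-.1648,.0866])
def pos(th):
    a=p0+th;dx=.186-r*np.cos(a);dz=r*np.sin(a)-.052
    return np.array([*(g[:2]+e*dx),g[2]+dz])
h=P[2]-g[2]+.052;print("theta now",np.arcsin(h/r)-p0, "x err",P-pos(np.arcsin(h/r)-p0))
for th in np.arange(.06,.82,.04):print(round(th,3),np.round(pos(th)-P,4))
E
python3 arc.py
```

```text
theta now 0.04064104921575268 x err [-3.86864275e-05  2.22916940e-05 -1.38777878e-17]
0.06 [ 0.0012 -0.0002  0.0035]
0.1 [ 0.0039 -0.0005  0.0108]
0.14 [ 0.0068 -0.0009  0.0179]
0.18 [ 0.01   -0.0013  0.0249]
0.22 [ 0.0135 -0.0018  0.0318]
0.26 [ 0.0172 -0.0023  0.0386]
0.3 [ 0.0213 -0.0028  0.0451]
0.34 [ 0.0255 -0.0034  0.0515]
0.38 [ 0.0301 -0.0039  0.0578]
0.42 [ 0.0348 -0.0046  0.0638]
0.46 [ 0.0399 -0.0052  0.0697]
0.5 [ 0.0451 -0.0059  0.0753]
0.54 [ 0.0505 -0.0066  0.0807]
0.58 [ 0.0562 -0.0074  0.0859]
0.62 [ 0.0621 -0.0081  0.0909]
0.66 [ 0.0681 -0.0089  0.0956]
0.7 [ 0.0744 -0.0097  0.1001]
0.74 [ 0.0808 -0.0106  0.1043]
0.78 [ 0.0874 -0.0114  0.1083]
```

The measured path fits the hinge arc to better than 0.1 mm. I'm raising along it.

Request:
play_rows(
  targets="0.0012 -0.0002 0.0035 0; 0.0025 -0.0003 0.007 0; 0.0039 -0.0005 0.0108 0; 0.0053 -0.0007 0.0143 0; 0.0068 -0.0009 0.0179 0",
)

```text
time_s: 5.05
ee_pos: [0.5631, -0.166, 0.1122]
tool_rot: [[0.992, 0.004, 0.13], [-0.13, -0.001, 0.992], [0.004, -1.0, -0.001]]
contact_force: [3.6, -1.5, -5.7]
width: 0.0087
```

```bash
python3 arc.py; python3 st.py
```

```text
theta now 0.14060339553844187 x err [-2.01559798e-04  3.22664350e-06  0.00000000e+00]
0.06 [-0.0054  0.0007 -0.0145]
0.1 [-0.0028  0.0004 -0.0072]
0.14 [ 0.0002  0.     -0.0001]
0.18 [ 0.0034 -0.0004  0.0069]
0.22 [ 0.0069 -0.0009  0.0138]
0.26 [ 0.0106 -0.0014  0.0205]
0.3 [ 0.0146 -0.0019  0.0271]
0.34 [ 0.0189 -0.0024  0.0335]
0.38 [ 0.0234 -0.003   0.0397]
0.42 [ 0.0282 -0.0037  0.0458]
0.46 [ 0.0332 -0.0043  0.0516]
0.5 [ 0.0385 -0.005   0.0573]
0.54 [ 0.0439 -0.0057  0.0627]
0.58 [ 0.0496 -0.0065  0.0679]
0.62 [ 0.0554 -0.0072  0.0728]
0.66 [ 0.0615 -0.008   0.0776]
0.7 [ 0.0677 -0.0088  0.082 ]
0.74 [ 0.0742 -0.0097  0.0863]
0.78 [ 0.0807 -0.0105  0.0902]
5.05 [ 0.5631 -0.166   0.1122] toolx yaw -0.130406193492086 turn to -.13: 0.00025859080846897097 w 0.008665694605912379 F [ 3.6158 -1.5279 -5.7408] rel bar 0.009259513400034489 -0.0002815226100905231 0.008152992133870177 toBar [-0.0091  0.0015 -0.0082]
```

Request:
play_rows(
  targets="0.0034 -0.0004 0.0069 0; 0.0069 -0.0009 0.0138 0; 0.0106 -0.0014 0.0205 0; 0.0146 -0.0019 0.0271 0; 0.0189 -0.0024 0.0335 0",
)

```text
time_s: 5.68
ee_pos: [0.5813, -0.1685, 0.1459]
tool_rot: [[0.992, 0.002, 0.13], [-0.13, -0.001, 0.992], [0.002, -1.0, -0.001]]
contact_force: [-5.1, -3.8, -2.0]
width: 0.0084
```

```bash
python3 arc.py; python3 st.py
```

```text
theta now 0.34153932827307903 x err [-9.31420918e-04 -1.63073926e-06  0.00000000e+00]
0.06 [-0.0236  0.0032 -0.0482]
0.1 [-0.0209  0.0029 -0.041 ]
0.14 [-0.018   0.0025 -0.0338]
0.18 [-0.0148  0.0021 -0.0268]
0.22 [-0.0113  0.0016 -0.02  ]
0.26 [-0.0075  0.0011 -0.0132]
0.3 [-0.0035  0.0006 -0.0067]
0.34 [ 0.0008  0.     -0.0002]
0.38 [ 0.0053 -0.0006  0.006 ]
0.42 [ 0.0101 -0.0012  0.012 ]
0.46 [ 0.0151 -0.0018  0.0179]
0.5 [ 0.0203 -0.0025  0.0235]
0.54 [ 0.0258 -0.0032  0.0289]
0.58 [ 0.0314 -0.004   0.0341]
0.62 [ 0.0373 -0.0048  0.0391]
0.66 [ 0.0434 -0.0055  0.0438]
0.7 [ 0.0496 -0.0064  0.0483]
0.74 [ 0.056  -0.0072  0.0525]
0.78 [ 0.0626 -0.0081  0.0565]
5.675 [ 0.5813 -0.1685  0.1459] toolx yaw -0.13030014239764404 turn to -.13: 0.00019107658486600378 w 0.008357894627532416 F [-5.1002 -3.7823 -2.0272] rel bar 0.027574946584775443 -0.0003809291919614882 0.041894940939000494 toBar [-0.0273  0.004  -0.0419]
```

Request:
play_rows(
  targets="0.003 -0.0003 0.0028 0; 0.0053 -0.0006 0.006 0; 0.0077 -0.0009 0.009 0; 0.0101 -0.0012 0.012 0; 0.0151 -0.0018 0.0179 0",
)

```text
time_s: 6.3
ee_pos: [0.5947, -0.1703, 0.1638]
tool_rot: [[0.992, -0.002, 0.13], [-0.13, -0.001, 0.992], [-0.002, -1.0, -0.001]]
contact_force: [-8.7, -2.9, 1.6]
width: 0.0085
```

```bash
python3 arc.py|egrep 'now|^0.[4567]'; python3 st.py
```

```text
theta now 0.4601355769668119 x err [-1.66326684e-03  1.62912366e-05  0.00000000e+00]
0.42 [-0.0034  0.0006 -0.0059]
0.46 [ 0.0016 -0.     -0.    ]
0.5 [ 0.0069 -0.0007  0.0056]
0.54 [ 0.0123 -0.0014  0.011 ]
0.58 [ 0.018  -0.0022  0.0162]
0.62 [ 0.0239 -0.0029  0.0212]
0.66 [ 0.0299 -0.0037  0.0259]
0.7 [ 0.0362 -0.0045  0.0304]
0.74 [ 0.0426 -0.0054  0.0346]
0.78 [ 0.0492 -0.0062  0.0386]
6.3 [ 0.5947 -0.1703  0.1638] toolx yaw -0.1301300929539228 turn to -.13: 8.281974671295931e-05 w 0.008521921157531935 F [-8.6629 -2.9171  1.6064] rel bar 0.041124835349671096 -0.0004580049924436693 0.05978854278338251 toBar [-0.0407  0.0058 -0.0598]
```

Request:
play_rows(
  targets="0.0015 -0.0002 0.0033 0; 0.004 -0.0005 0.006 0; 0.0065 -0.0008 0.009 0; 0.009 -0.0011 0.0115 0; 0.0115 -0.0015 0.014 0",
)

```text
time_s: 6.92
ee_pos: [0.6073, -0.1721, 0.1775]
tool_rot: [[0.992, -0.0, 0.13], [-0.13, -0.001, 0.992], [-0.0, -1.0, -0.001]]
contact_force: [4.0, -5.1, -12.0]
width: 0.0085
```

```bash
python3 arc.py|egrep 'now|^0.[4567]'; python3 st.py; python3 - <<'E'
from station import *
import cv2,numpy as np
s=camera("side")
cv2.imwrite("pics/d4.png",cv2.resize(s[150:350,200:400],(600,600),interpolation=2)[:,:,::-1])
E
```

```text
theta now 0.5605265559784802 x err [-2.67398072e-03  1.61350312e-06 -2.77555756e-17]
0.42 [-0.0159  0.0024 -0.0196]
0.46 [-0.0109  0.0018 -0.0138]
0.5 [-0.0057  0.0011 -0.0081]
0.54 [-0.0002  0.0004 -0.0027]
0.58 [ 0.0055 -0.0004  0.0025]
0.62 [ 0.0113 -0.0011  0.0075]
0.66 [ 0.0174 -0.0019  0.0122]
0.7 [ 0.0236 -0.0027  0.0167]
0.74 [ 0.03   -0.0036  0.0209]
0.78 [ 0.0366 -0.0044  0.0249]
6.925 [ 0.6073 -0.1721  0.1775] toolx yaw -0.1301364102108373 turn to -.13: 8.684143737185286e-05 w 0.008465036162391606 F [  3.9609  -5.138  -11.9503] rel bar 0.05379584743213801 -0.000603547952199447 0.07352631408378181 toBar [-0.0533  0.0076 -0.0735]
```

View pics/d4.png

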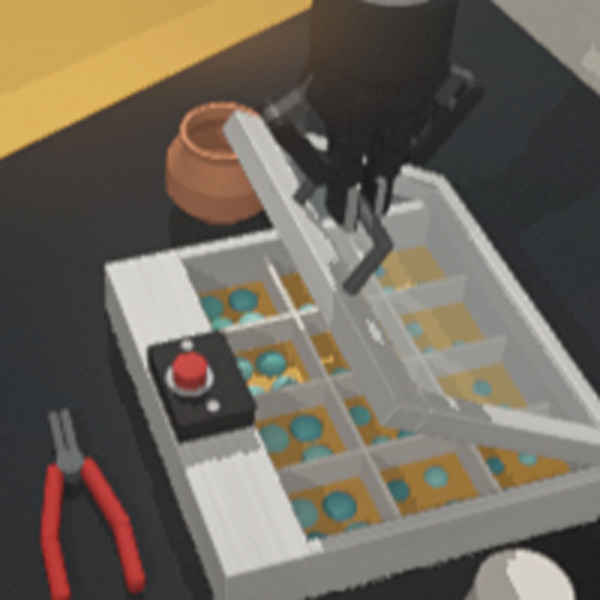

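The lid is about 30 degrees up, the handle is held in the jaws, and the plunger is still standing up at about (188,370) in the crop. I'm carrying on a little less radially outward.

Request:
play_rows(
  targets="0.003 -0.0003 0.0022 0; 0.006 -0.0006 0.005 0; 0.009 -0.001 0.0075 0; 0.012 -0.0013 0.01 0; 0.015 -0.0017 0.0122 0",
)

```text
time_s: 7.6
ee_pos: [0.6222, -0.1741, 0.1907]
tool_rot: [[0.992, -0.001, 0.13], [-0.13, -0.002, 0.992], [-0.001, -1.0, -0.002]]
contact_force: [-5.4, -3.5, 0.4]
width: 0.0084
```

```bash
python3 arc.py|egrep 'now|^0.[4567]'; python3 st.py
```

```text
theta now 0.66834307656646 x err [-3.73733549e-03  4.51628622e-05  0.00000000e+00]
0.42 [-0.0308  0.0045 -0.0327]
0.46 [-0.0258  0.0038 -0.0269]
0.5 [-0.0206  0.0031 -0.0213]
0.54 [-0.0151  0.0024 -0.0158]
0.58 [-0.0095  0.0017 -0.0106]
0.62 [-0.0036  0.0009 -0.0057]
0.66 [ 0.0025  0.0001 -0.001 ]
0.7 [ 0.0087 -0.0007  0.0035]
0.74 [ 0.0151 -0.0015  0.0077]
0.78 [ 0.0217 -0.0024  0.0117]
7.6 [ 0.6222 -0.1741  0.1907] toolx yaw -0.1300882367780433 turn to -.13: 5.617327755236681e-05 w 0.008377464551114083 F [-5.4034 -3.5476  0.4261] rel bar 0.06887106800564897 -0.0006981751857391094 0.08667384572183938 toBar [-0.0682  0.0096 -0.0867]
```

Request:
play_rows(
  targets="0.004 -0.0004 0.0035 0; 0.008 -0.0008 0.0062 0; 0.012 -0.0012 0.009 0; 0.016 -0.0017 0.0115 0; 0.02 -0.0023 0.0138 0",
)

```text
time_s: 8.22
ee_pos: [0.6422, -0.1769, 0.2048]
tool_rot: [[0.992, -0.002, 0.13], [-0.13, -0.002, 0.992], [-0.001, -1.0, -0.003]]
contact_force: [-2.9, -5.3, -3.3]
width: 0.0082
```

```bash
python3 arc.py|egrep 'now|^0.[67]'; python3 st.py; python3 - <<'E'
from station import *
import cv2,numpy as np
s=camera("side")
cv2.imwrite("pics/d5.png",cv2.resize(s[150:350,200:400],(600,600),interpolation=2)[:,:,::-1])
cv2.imwrite("pics/d5full.png",s[:,:,::-1])
E
```

```text
theta now 0.8057048020242596 x err [-6.03437795e-03  1.95258773e-04 -2.77555756e-17]
0.62 [-0.0236  0.0037 -0.0198]
0.66 [-0.0175  0.0029 -0.0151]
0.7 [-0.0113  0.0021 -0.0106]
0.74 [-0.0049  0.0012 -0.0064]
0.78 [ 0.0017  0.0004 -0.0024]
8.225 [ 0.6422 -0.1769  0.2048] toolx yaw -0.13009861436438191 turn to -.13: 6.277985420498553e-05 w 0.008156268740165232 F [-2.8769 -5.2877 -3.2625] rel bar 0.08901810735524804 -0.0008470367825980661 0.10078068548421788 toBar [-0.0882  0.0124 -0.1008]
```

View pics/d5.png

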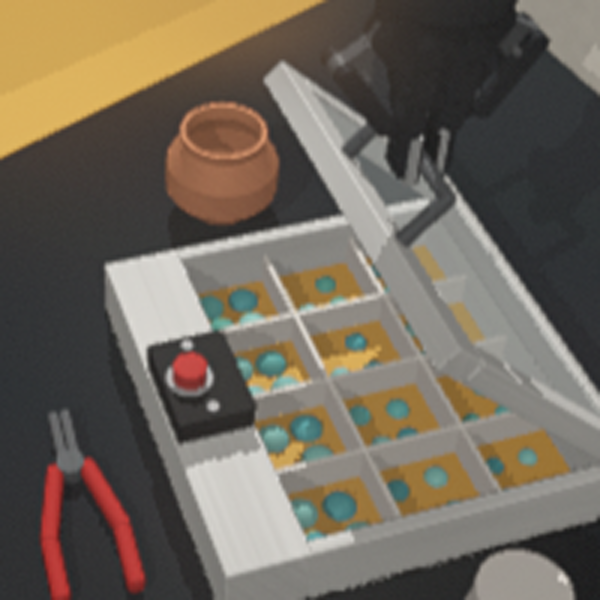

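The lid is near 45 degrees with the bar still between the pads. I'll let it settle and measure the angle from the lid's left front corner, near (283,65) in the crop.

Request:
play_rows(
  targets="0 0 0 0; 0 0 0 0; 0 0 0 0; 0 0 0 0; 0 0 0 0",
)

```text
time_s: 8.9
ee_pos: [0.6427, -0.177, 0.2051]
tool_rot: [[0.992, -0.001, 0.13], [-0.13, -0.003, 0.992], [-0.001, -1.0, -0.003]]
contact_force: [-1.7, -4.1, -5.1]
width: 0.0085
```

```bash
python3 st.py; python3 - <<'E'
from h import *
from station import *
s=camera("side");t=camera("top")
cv2.imwrite("pics/d6.png",np.hstack([cv2.resize(s[140:260,270:390],(400,400),interpolation=2),cv2.resize(t[110:240,280:410],(400,400),interpolation=2)])[:,:,::-1])
e=np.array([.9916,-.1296,0]);n=np.array([.1296,.9916,0])
H=np.array([.554,-.1645,.0])+e*.186+[0,0,.052]
for th in(.7,.75,.8):
    for y in(.13,-.13):
        x,z=-.198,.016
        P=H+n*y+e*(x*np.cos(th)+z*np.sin(th))+np.array([0,0,-x*np.sin(th)+z*np.cos(th)])
        print(th,y,proj("side",P),proj("top",P))
c,d=ray("side",(294.3,171.7))
for y in(.125,.13):
    k=((H+n*y-c)@n)/(d@n);Q=c+k*d-H;print("angle",np.arctan2(Q[2],-(Q@e))-np.arctan2(.016,.198),np.hypot(Q[2],Q@e))
E
```

```text
8.9 [ 0.6427 -0.177   0.2051] toolx yaw -0.1299880741629214 turn to -.13: -7.592223686269186e-06 w 0.008534113088244 F [-1.6879 -4.0703 -5.1314] rel bar 0.08960537698970654 -0.0008628443564058451 0.1011111942128936 toBar [-0.0887  0.0125 -0.1011]
0.7 0.13 [[288.09788801 174.06029532]] [[304.74844942 161.94196661]]
0.7 -0.13 [[347.60304137 271.2338704 ]] [[413.62952332 173.98801271]]
0.75 0.13 [[291.75080649 170.5965726 ]] [[305.36345011 158.32419799]]
0.75 -0.13 [[352.43379457 267.21328327]] [[414.88577722 170.41051228]]
0.8 0.13 [[295.57337171 167.23648461]] [[305.97969229 154.57063384]]
0.8 -0.13 [[357.46095999 263.27827026]] [[416.10001942 166.69096143]]
angle 0.7631915433642655 0.19654658853550017
angle 0.7578447142306237 0.19204196239624446
```

View pics/d6.png

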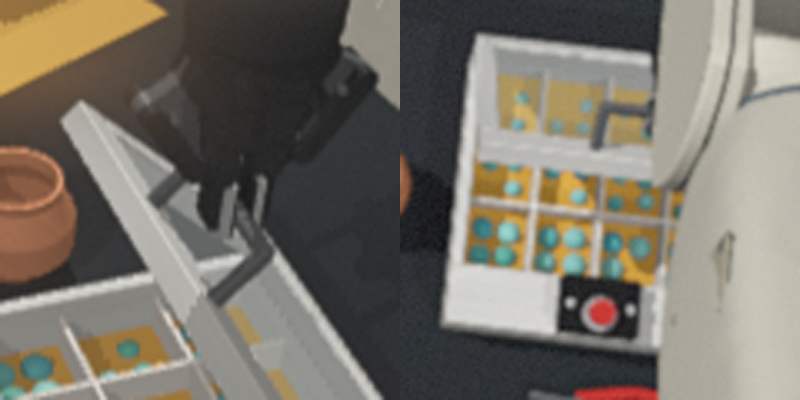

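The image gives about 0.76 rad (43.5°), which agrees with the arm's forward travel (about 0.77 rad). The forces are low and steady and the grip is unchanged, so I'm handing it in.

```bash
python3 -c "
from station import *
print(sign_off())"
```

```text
the job is handed in; nothing more can be done
None
```

The lid is open to about 0.76 rad (43–44°), and the gripper is still holding it by the bow handle. I handed the job in at about 9 s.

- **The catch:** I gripped the bar and tugged gently. The front rose 7.5 mm along the hinge arc at a steady pull of about 5 N. That is well past the 3 mm of play, so the catch was not holding the lid. I left the plunger alone and raised the lid.
- **Last checks:** The lid's corner in the side image gave about 0.76 rad, and the arm's forward travel gave about 0.77 rad. Grip width held at 8.5 mm and the wrist force was about 7 N. The plunger was still up. I saw nothing on the bench move, but the arm hid the jar from view in the last pictures.
- **One disagreement:** The tool's height alone would give about 0.81 rad. I put this down to the bar sliding 4–5 mm down the pads towards the fingertips during the lift; it is still between the pads.

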